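Put the washed two-tier fruit stand back together

ROBOT

A 7-joint arm with a two-finger parallel gripper is mounted at the origin on a cart in front of the work surface, level with it; the furniture and walls round the work are solid. World frame = base frame: x ahead of the robot, y to its left, z up, the work surface at z = 0. Lengths are in m, angles in rad, forces in N, time in s.
With the tool pointing down it reaches from about 0.4 to 0.85 m from the base axis. Payload 4.5 kg.
Tool frame: the origin (TCP) lies at the very end of the fingers, on their centre line; the grasp point (between the pads) lies 19 mm behind it; z points along the fingers, y is the line along which they close (so a half turn about z gives the same grasp; the last joint's range is limited). The gripper opens to 88 mm and grips with 3 to 60 N. Pads are 18 mm wide; open, the fingers measure 123 mm over their backs; the gripper's body (75 mm by 187 mm) begins 45 mm behind the grasp point.
Start: joints at [1.272, 0.689, -0.195, 1.565, 0.157, 0.902, -0.215], TCP at [0.204, -0.591, 0.239] pointing down, gripper open.
Joint ranges: [-3.01, 3.01], [-0.46, 2.08], [-1.47, 1.51], [0.13, 2.56], [-1, 4.14], [0.04, 2.09], [-2.66, 2.66]. Speed limits (rad/s): [2.57, 2.57, 3.14, 3.14, 3.14, 3.14, 3.14].

INTERFACE

Orientations are given as a rotation vector (axis times angle).
In Python, from station import env, imaging, job_done gives the robot as it stands. The module is installed in compiled form; this text tells all that it offers.
- The arm moves only by the shell command python3 -m jog 'ROWS' [FORCE]. ROWS is JSON, one flat list of numbers, 7 for each row, row after row: the shift along the tool's x, y, z in mm, then the turn, a rotation vector about the tool's x, y, z in rad, then the opening, from 0 (shut) to 1 (fully open). In form: [x, y, z, wx, wy, wz, gripper, x, y, z, wx, wy, wz, gripper, ...]. A call has 1 to 5 rows; each row shifts and turns the commanded pose from where the row before left it, along the tool's axes as they then stand; what a row does not reach is not made up. A row lasts 1/10 s, in which the tool goes at most 50 mm and 8.59 degrees, less where a joint would pass 70% of its speed; a pose out of reach is approached as far as the arm can. A call is refused whole if a number of a shift passes 50 or a number of a turn 0.15, either way. A call with a gripper value outside its range is refused whole. The fingers move at their own pace and stop on an object; FORCE is the grip in N (left out, the last holds). Time passes only in rows, so rows that do not move let the fingers close. It gives the time, the measured TCP pose, the force, the opening and the grip force at its end, in the units of the state.
- env.state(): the state, without advancing time (a new reading comes with each control period).
- imaging.camera(name): name is "scene" or "top"; returns the picture (420x560x3 uint8, red, green, blue); there is no depth.
- imaging.camera_info(name): a dict with "intrinsics" (3x3 intrinsics, pixels), "extrinsics" (4x4, takes a point from camera to world coordinates). Camera axes: x right, y down, z forward; pixel columns grow to the right and rows downward; lengths in m; the calibration is good to about 2 mm. A picture is of the moment at which its call begins. camera_info takes no time and is no camera call.
- job_done(): hands the job in; it is judged then, once.
The state is a dict: "time_s": time; "q": joint angles; "qvel": joint speeds; "joint_torque": joint torques, N m; "ee_pos": TCP position; "tool_rot": TCP orientation; "force": force on the tool from outside, world axes, zero at the start; "moment": the same for the moment, N m; "opening": finger opening in m; "grip_force": force on a finger pad.
Only numpy, scipy, OpenCV 4.12 (cv2) and the standard library are available. Lean on these libraries where they do the work, as an engineer would, in place of code of your own. Each camera call takes 0.05 s, during which the arm holds its last target. There are 200 camera calls.

TASK

The two-tier fruit stand has been washed: put it back together. Set the small wooden tray level on the head of the brass column, skirt down over it, then take the brass tie rod out of the blue jar, pass it down through tray and column, feel for the hidden socket in the middle of the lower tray and let the rod drop fully home, so that its flange rests on the tray's collar; let go. Keep the column standing where it is, and leave the pinch bowl, the kitchen timer and the lemons alone.

Things in the scene. Friction and masses are not known exactly. Their poses are not given: they have to be found in the camera images.
- column: Hollow brass column, 65 mm tall, 0.4 kg, round about its z axis (up); origin at the centre of its underside. Foot 72 mm across, tube 40 mm, bore 30 mm right through; outer top edge bevelled to 35 mm over the last 4 mm. It stands loose on the stand's lower tray, a fixed round wooden tray 204 mm across whose floor is 22 mm above the worktop; its rim is 12 mm higher.
- bore_foot (a point): Lower end of the column's bore, on its axis, at the lower tray's floor. The blind socket for the rod is under here, out of sight, in the centre of the lower tray: 13 mm across, 14 mm deep. The column was stood over it by eye, so the socket's axis is 5 to 8 mm from the column's, in any direction, within the bore; it must be found by feel.
- upper_tray: Small round wooden tray, 172 mm across, about 0.3 kg, loose, right way up on the worktop, round about its z axis (up). Origin: centre of its underside. Upwards: skirt ring, outside 60, inside 44 mm across, z = 0 to 10 mm; floor z = 10 to 17; rim to 29 (156 mm across inside); in the middle a collar 40 mm across, z = 17 to 41, to grip it by. A 30 mm bore passes through collar and floor.
- column_head (a point): Centre of the column's top, 65 mm above its origin. The tray's skirt goes round the column's head (2 mm play all round) and the tray's floor rests on it: the tray's origin is then 10 mm below this point, 77 mm above the worktop, and the top of its collar 118 mm above the worktop.
- rod: Tie rod, upright; origin at its lower tip, z up along it. Brass, 10 mm across (tip bevelled to 6 mm), 108 mm long to the underside of a flange 52 mm across, 5 mm thick; above it a flat wooden grip. It hangs by the flange in the mouth of the blue jar. Tip on the lower tray's floor: origin 22 mm above the worktop. Fully home, flange on the tray's collar: 10 mm, tip 12 mm deep in the socket.
- rod_grip (a point): Middle of the rod's dark wooden grip, on its axis, 137 mm above the tip. The grip runs from 113 to 155 mm above the tip and is 36 mm wide along the rod's x, 14 mm thick along its y.
- jar: Heavy blue stoneware jar, 114 mm tall, 104 mm across the belly, 60 mm at the lip, mouth 36 mm across; does not move. Origin at the centre of its underside.
- pinch_bowl: Small white bowl, 84 mm across, 42 mm tall, standing near the back of the work; leave it. Origin at the centre of its underside.
- timer: Red clockwork kitchen timer, 62 mm across, 57 mm tall, standing near the back of the work; leave it. Origin at the centre of its underside.
- lemon: Yellow lemon, 83 x 58 x 58 mm, lying on the chopping board at the right, the nearer to the robot of the two there; leave it. Origin under its middle.

How it is judged:
On the way, in this order (a step that is already met when the one before it is completed fails the run):
1. the small tray rests level on the column's head, its skirt round it, let go (z of upper_tray in the frame of column between 0.052 and 0.058 m and horizontal distance between upper_tray and column below 0.006 m and angle between upper_tray's own z axis and vertical below 0.05 rad and contact force between the fingers and upper_tray below 0.5 N), for 0.2 s.
2. the rod, passed through tray and column, has dropped into the hidden socket to its flange (height (world z) of rod below 0.0135 m and horizontal distance between rod and column below 0.013 m and angle between rod's own z axis and vertical below 0.08 rad and height (world z) of upper_tray above 0.072 m), for 0.1 s.
At the end, for the whole second after the job is handed in: Column upright on the lower tray; small tray level (3 deg) on its head, 55 mm (within 3) above the column's origin and within 6 mm of its axis; rod upright (4.5 deg), tip in the socket, origin 6 to 13.5 mm above the worktop, within 13 mm of the column's axis; all at rest (height (world z) of rod between 0.006 and 0.0135 m and horizontal distance between rod and column below 0.013 m and angle between rod's own z axis and vertical below 0.08 rad and z of upper_tray in the frame of column between 0.052 and 0.058 m and horizontal distance between upper_tray and column below 0.006 m and angle between each of upper_tray, column's own z axis and vertical below 0.05 rad and height (world z) of column between 0.019 and 0.025 m and linear speed of each of rod, upper_tray below 0.02 m/s); the robot touches nothing.
It fails at once if the column is tipped over (angle between column's own z axis and vertical above 0.3 rad).
It fails at once if the column is shoved more than 20 mm along the lower tray (distance of column from where it was at the start of the episode above 0.02 m).
It fails at once if the pinch bowl, the timer or the lemon is knocked about (moved more than 30 mm) (distance of any of pinch_bowl, timer, lemon from where it was at the start of the episode above 0.03 m).
It also fails if it takes over 54 s, if anything falls off the work surface, if the arm or the gripper's body presses on something with over 40 N, if the wrist force passes 120 N, or if a joint passes its speed limit or range.

## Working session

There is one attempt and no reset: what is moved stays moved. The work goes in short steps, Python scripts to look and compute and a shell command to move; the robot and the scene stay as the last step left them, time stands still between calls to the robot, and variables do not carry over. Pictures are saved under pics/ and viewed, at most 10 in all, crops included, and the job is handed in when it is done.

```bash
mkdir -p pics; python3 - <<'E'
from station import env, imaging
import cv2, numpy as np
for n in("scene","top"):
    im=imaging.camera(n); cv2.imwrite(f"pics/{n}0.png",im[:,:,::-1]); i=imaging.camera_info(n)
    print(n,np.round(i["intrinsics"],1).tolist(),np.round(i["extrinsics"],3).tolist())
s=env.state(); print({k:np.round(v,3).tolist() for k,v in s.items()})
E
```

```text
scene [[532.7, 0.0, 278.9], [0.0, 532.7, 213.2], [0.0, 0.0, 1.0]] [[0.697, -0.383, 0.607, -0.544], [-0.717, -0.365, 0.593, -1.211], [-0.006, -0.849, -0.529, 1.107], [0.0, 0.0, 0.0, 1.0]]
top [[496.0, 0.0, 285.4], [0.0, 496.0, 206.6], [0.0, 0.0, 1.0]] [[-0.021, -0.998, 0.053, 0.5], [-1.0, 0.021, -0.009, -0.098], [0.008, -0.053, -0.999, 1.415], [0.0, 0.0, 0.0, 1.0]]
{'time_s': 0.1, 'q': [1.272, 0.69, -0.195, 1.566, 0.157, 0.902, -0.215], 'qvel': [0.0, -0.001, -0.0, -0.003, 0.0, -0.0, -0.0], 'joint_torque': [-0.004, -52.85, -1.272, -15.384, -0.053, 0.002, 0.0], 'ee_pos': [0.204, -0.59, 0.238], 'tool_rot': [-3.097, -0.52, 0.001], 'force': [0.338, 1.702, 0.9], 'moment': [0.011, -0.002, -0.001], 'grip_force': 0.0, 'opening': 0.088}
```

View pics/scene0.png

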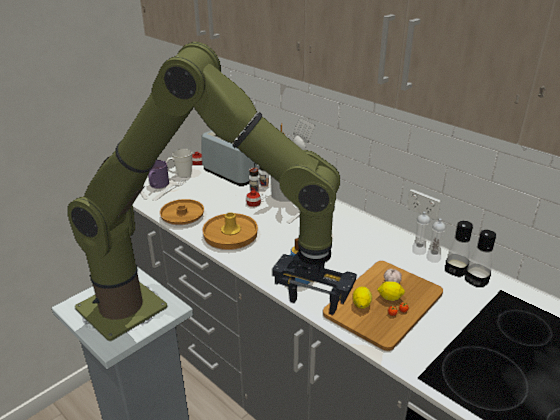

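View pics/top0.png

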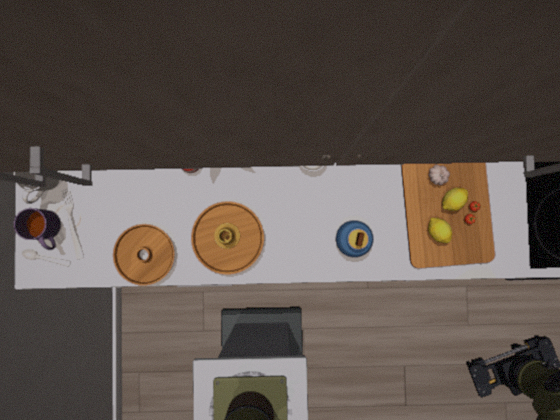

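Top view: small tray at about (145,254), column at (227,236) in the lower tray, jar and rod grip at (355,239). Next I zoom in and fit.

```bash
cat > h.py <<'E'
from station import env, imaging
import cv2, numpy as np
def px2w(n,u,v,z):
    i=imaging.camera_info(n); K=np.array(i["intrinsics"]);T=np.array(i["extrinsics"])
    d=T[:3,:3]@np.linalg.solve(K,[u,v,1]); o=T[:3,3]
    return o+d*(z-o[2])/d[2]
def w2px(n,p):
    i=imaging.camera_info(n); K=np.array(i["intrinsics"]);T=np.array(i["extrinsics"])
    c=K@(T[:3,:3].T@(np.array(p)-T[:3,3])); return c[:2]/c[2]
E
python3 - <<'E'
from h import *
im=cv2.imread("pics/top0.png")
hsv=cv2.cvtColor(im,cv2.COLOR_BGR2HSV)
def cont(mask,box):
    x0,y0,x1,y1=box; m=np.zeros_like(mask); m[y0:y1,x0:x1]=mask[y0:y1,x0:x1]
    c=max(cv2.findContours(m,cv2.RETR_EXTERNAL,cv2.CHAIN_APPROX_NONE)[0],key=cv2.contourArea)
    return c
sat=((hsv[...,1]>90)*255).astype(np.uint8)
for nm,box,z in(("tray",(100,210,182,284),.029),("lower",(184,190,272,280),.034),("jar",(330,210,380,265),.06)):
    c=cont(sat,box); e=cv2.fitEllipse(c); w=px2w("top",*e[0],z)
    print(nm,np.round(e[0],1),np.round(e[1],1),w.round(4),"diam",[round(a/496*(1.415-z)*1000) for a in e[1]])
dark=((hsv[...,2]<110)&(hsv[...,0]<25)*1>0).astype(np.uint8)*255
c=cont(dark,(342,226,372,254)); r=cv2.minAreaRect(c);print("grip",r,px2w("top",*r[0],.161))
crops=[cv2.resize(im[v-22:v+23,u-22:u+23],(260,260),interpolation=cv2.INTER_CUBIC) for u,v in((145,254),(227,236),(355,239))]
cv2.imwrite("pics/c1.png",np.hstack(crops))
E
```

```text
tray [143.4 254.1] [59.4 60.6] [0.4501 0.2864 0.029 ] diam [166, 169]
lower [227.2 237.5] [71.4 71.7] [0.4912 0.0526 0.034 ] diam [199, 200]
jar [354.  238.4] [34.5 35.2] [ 0.4817 -0.2961  0.06  ] diam [94, 96]
grip ((359.1176452636719, 239.02944946289062), (6.5484619140625, 13.096923828125), 14.03624439239502) [ 0.48110029 -0.29410031  0.161     ]
```

View pics/c1.png

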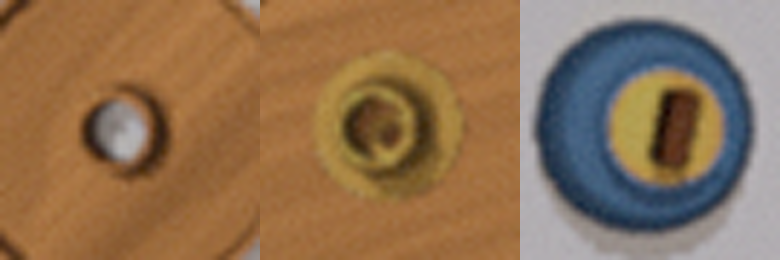

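```bash
python3 - <<'E'
from h import *
im=cv2.imread("pics/top0.png"); S=6
def P(x,y,u,v): return (u-22+(x+.5)/5.778-.5, v-22+(y+.5)/5.778-.5)
for nm,p,z in(("foot",P(129.5,124,227,236),.027),("colhead",P(119,126,227,236),.087),("flange",P(147,127,355,239),.119),
  ("collar bore",P(125,131,145,254),.041),("tray hole bottom",P(120,131,145,254),.01)):
    print(nm,np.round(p,1),px2w("top",*p,z).round(4))
up=cv2.resize(im,None,fx=S,fy=S,interpolation=cv2.INTER_CUBIC); h=cv2.cvtColor(up,cv2.COLOR_BGR2HSV)
H,Sa,V=[h[...,k].astype(int) for k in range(3)]
for nm,p in(("foot brass",(232,226)),("flange",(349,239)),("wood tray",(145,240)),("lower",(245,250)),("grip",(358,239))):
    print(nm,h[p[1]*S,p[0]*S])
m=((H>=20)&(H<=35)&(Sa>90)).astype(np.uint8)*255
for nm,(x0,y0,x1,y1),z in(("foot",(208,215,250,258),.027),("flange",(340,222,375,255),.119)):
    k=np.zeros_like(m);k[y0*S:y1*S,x0*S:x1*S]=m[y0*S:y1*S,x0*S:x1*S]
    c=max(cv2.findContours(k,cv2.RETR_EXTERNAL,cv2.CHAIN_APPROX_NONE)[0],key=cv2.contourArea); e=cv2.fitEllipse(cv2.convexHull(c))
    q=(np.array(e[0])+.5)/S-.5; print(nm,q.round(1),np.array(e[1])/S/496*(1.415-z)*1000,px2w("top",*q,z).round(4))
sc=cv2.imread("pics/scene0.png")
cv2.imwrite("pics/c2.png",cv2.resize(sc[185:260,150:300],(800,400),interpolation=cv2.INTER_CUBIC))
for p in((.4501,.2864,.041),(.492,.055,.087),(.492,.055,.03)): print(p,(w2px("scene",p)-[150,185])*5.333)
E
```

```text
foot [227. 235.] [0.4981 0.0538 0.027 ]
colhead [225.2 235.4] [0.4973 0.0521 0.087 ]
flange [358.  238.6] [ 0.4817 -0.2979  0.119 ]
collar bore [144.2 254.3] [0.4502 0.2807 0.041 ]
tray hole bottom [143.4 254.3] [0.4491 0.2917 0.01  ]
foot brass [ 19 156 167]
flange [ 19 118 158]
wood tray [ 15 163 160]
lower [ 14 152 164]
grip [ 10 208  43]
foot [223.7 235.1] [43.13220781 50.98614662] [0.498  0.0631 0.027 ]
flange [355.5 238.2] [35.74885941 45.08984424] [ 0.4828 -0.2912  0.119 ]
(0.4501, 0.2864, 0.041) [167.76621289 118.77446697]
(0.492, 0.055, 0.087) [419.44929966 159.96487436]
(0.492, 0.055, 0.03) [424.0942606  230.31954048]
```

View pics/c2.png

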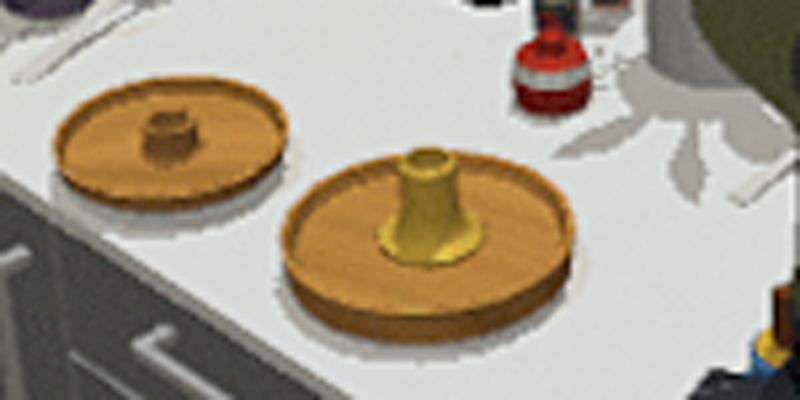

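Scene crop shows the tray collar at (170,118) and the column head at (428,157). Both agree with tray (.450,.286) and column (.498,.053). The lower tray's centre, (.491,.053), is 7 mm from the column, consistent with the stated offset. I start moving now.

```bash
cat >> h.py <<'E'
from scipy.spatial.transform import Rotation as Ro
def to(x,y,z,pr=True):
    s=env.state(); R=Ro.from_rotvec(s["tool_rot"]).as_matrix()
    d=R.T@(np.array([x,y,z])-s["ee_pos"])*1000
    print("t",round(s["time_s"],2),"pos",np.round(s["ee_pos"],4),"yaw",round(np.degrees(np.arctan2(R[1,0],R[0,0])),1),"tilt",np.round(R[:2,2],4),"F",np.round(s["force"],1),"grip",round(s["grip_force"],1),round(s["opening"],4),"shift mm",d.round(1))
E
python3 -m jog '[0,0,0,0,0,0.1,1,0,0,0,0,0,0.1,1,0,0,0,0,0,0.1,1,0,0,0,0,0,0.1,1,0,0,0,0,0,0.1,1]'
python3 -m jog '[22,-44,0,0,0,0,1,22,-44,0,0,0,0,1,22,-44,0,0,0,0,1,22,-44,0,0,0,0,1,22,-44,0,0,0,0,1]'
python3 -m jog '[22,-44,0,0,0,0,1,22,-44,0,0,0,0,1,22,-44,0,0,0,0,1,22,-44,0,0,0,0,1,22,-44,0,0,0,0,1]'
python3 -c "from h import *; to(.45,.286,.20)"
```

```text
time_s: 0.6
ee_pos: [0.2041, -0.5903, 0.2383]
tool_rot: [-3.129, 0.269, 0.001]
force: [0.0, -0.8, 0.4]
opening: 0.0879
grip_force: 0.0
time_s: 1.1
ee_pos: [0.35, -0.3902, 0.2385]
tool_rot: [-3.13, 0.263, 0.0]
force: [0.8, 0.5, 0.2]
opening: 0.0881
grip_force: 0.0
time_s: 1.6
ee_pos: [0.4951, -0.1916, 0.2385]
tool_rot: [3.131, -0.262, -0.001]
force: [1.1, -1.1, 0.6]
opening: 0.0884
grip_force: 0.0
t 1.6 pos [ 0.4951 -0.1916  0.2385] yaw -9.6 tilt [-0.0005 -0.    ] F [ 1.1 -1.1  0.6] grip 0.0 0.0884 shift mm [-123.9 -463.5   38.5]
```

```bash
python3 -m jog '[-12,-46,0,0,0,0,1,-12,-46,0,0,0,0,1,-12,-46,0,0,0,0,1,-12,-46,0,0,0,0,1,-12,-46,0,0,0,0,1]' >/dev/null
python3 -m jog '[-12,-46,0,0,0,0,1,-12,-46,0,0,0,0,1,-12,-46,30,0,0,0,1,-12,-46,40,0,0,0,1,-12,-46,40,0,0,0,1]' >/dev/null
python3 -m jog '[0,0,0,0,0,0,1,0,0,0,0,0,0,1,0,0,0,0,0,0,1]' >/dev/null
python3 - <<'E'
from h import *
to(.45,.286,.07)
t=imaging.camera("top"); s=imaging.camera("scene")
a=cv2.resize(t[210:300,90:200],(400,327),interpolation=cv2.INTER_CUBIC);b=cv2.resize(s[160:250,130:240],(400,327),interpolation=cv2.INTER_CUBIC)
cv2.imwrite("pics/c3.png",np.hstack([a,b])[:,:,::-1])
E
```

```text
t 2.9 pos [0.4553 0.2548 0.1482] yaw -9.7 tilt [ 0.0008 -0.001 ] F [ 0.3 -0.8  0.4] grip 0.0 0.0877 shift mm [-10.6 -29.9  78.1]
```

View pics/c3.png

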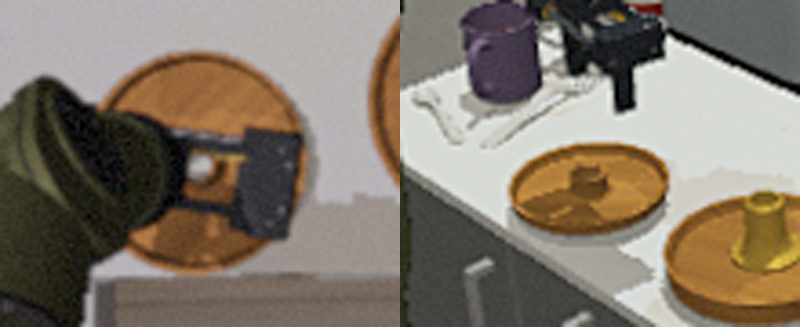

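The arm hovers above the tray, which has not moved, with the fingers either side of its collar. Lowering over the collar.

```bash
python3 -m jog '[-5,-15,0,0,0,0,1,-6,-15,10,0,0,0,1,0,0,35,0,0,0,1,0,0,33,0,0,0,1,0,0,0,0,0,0,1]' 
python3 -m jog '[0,0,20,0,0,0,1,0,0,15,0,0,0,1,0,0,10,0,0,0,1,0,0,4,0,0,0,1,0,0,0,0,0,0,1]' 
python3 -c "from h import *; to(.45,.286,.021)"
```

```text
time_s: 3.5
ee_pos: [0.4458, 0.2881, 0.0661]
tool_rot: [3.127, -0.259, -0.009]
force: [-1.2, -1.4, 0.3]
opening: 0.0881
grip_force: 0.0
time_s: 4.0
ee_pos: [0.4488, 0.2878, 0.0206]
tool_rot: [3.13, -0.262, -0.0]
force: [0.3, -0.6, 0.6]
opening: 0.0881
grip_force: 0.0
t 4.0 pos [0.4488 0.2878 0.0206] yaw -9.6 tilt [-0.0002 -0.0002] F [ 0.3 -0.6  0.6] grip 0.0 0.0881 shift mm [ 1.5  1.6 -0.4]
```

Close gently, so that the loose tray centres itself, then firmer; lift.

```bash
python3 -m jog '[1,1,0,0,0,0,0.6,0,0,0,0,0,0,0.4,0,0,0,0,0,0,0.3,0,0,0,0,0,0,0.3,0,0,0,0,0,0,0.3]' 30
python3 -m jog '[0,0,0,0,0,0,0.3,0,0,0,0,0,0,0.3]' 40
python3 -m jog '[0,0,-5,0,0,0,0.3,0,0,-15,0,0,0,0.3,0,0,-40,0,0,0,0.3,0,0,-40,0,0,0,0.3,0,0,-40,0,0,0,0.3]'
python3 -c "from h import *; to(.498,.053,.15)"
```

```text
time_s: 4.5
ee_pos: [0.4497, 0.2867, 0.0208]
tool_rot: [-3.13, 0.262, -0.0]
force: [-1.1, 0.4, 0.1]
opening: 0.05
grip_force: 0.0
time_s: 4.7
ee_pos: [0.4497, 0.287, 0.0207]
tool_rot: [-3.13, 0.262, -0.001]
force: [0.8, 1.0, 0.4]
opening: 0.0388
grip_force: 40.0
time_s: 5.2
ee_pos: [0.4491, 0.2861, 0.1628]
tool_rot: [3.13, -0.263, -0.001]
force: [0.6, 0.8, -2.3]
opening: 0.0387
grip_force: 40.0
t 5.2 pos [0.4491 0.2861 0.1628] yaw -9.6 tilt [-0.0005 -0.0005] F [ 0.6  0.8 -2.3] grip 40.0 0.0387 shift mm [ 87.1 221.7  12.9]
```

```bash
python3 -m jog '[8,22,0,0,0,0,0.3,16,40,0,0,0,0,0.3,16,40,0,0,0,0,0.3,16,40,0,0,0,0,0.3,16,40,0,0,0,0,0.3]' >/dev/null
python3 -m jog '[15,39,13,0,0,0,0.3,0,0,10,0,0,0,0.3,0,0,0,0,0,0,0.3,0,0,0,0,0,0,0.3]' >/dev/null
python3 - <<'E'
from h import *
to(.498,.053,.15)
t=imaging.camera("top"); s=imaging.camera("scene")
cv2.imwrite("pics/top4.png",t[:,:,::-1]);cv2.imwrite("pics/scene4.png",s[:,:,::-1])
a=cv2.resize(t[180:290,172:282],(400,400),interpolation=cv2.INTER_CUBIC);b=cv2.resize(s[160:260,180:280],(400,400),interpolation=cv2.INTER_CUBIC)
cv2.imwrite("pics/c4.png",np.hstack([a,b])[:,:,::-1])
E
```

```text
t 6.1 pos [0.4983 0.0555 0.1381] yaw -9.5 tilt [-0.0003  0.0008] F [-0.4 -0.1 -2.5] grip 40.0 0.0382 shift mm [  0.1   2.5 -11.9]
```

View pics/c4.png

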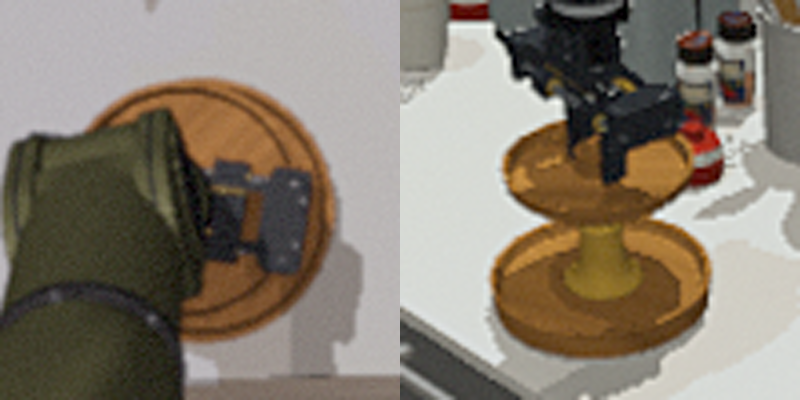

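The tray hangs level above the column. Scene-crop u-extents: tray rim 503–694, column foot 563–642, tube 581–625. I compare these with the model's predictions.

```bash
python3 - <<'E'
from h import *
im=cv2.imread("pics/scene4.png");t=np.linspace(0,2*np.pi,721)
def ext(n,c,r,z,ax=0):
    p=np.array([w2px(n,(c[0]+r*np.cos(a),c[1]+r*np.sin(a),z)) for a in t]); return p[:,ax].min().round(2),p[:,ax].max().round(2)
hsv=cv2.cvtColor(im,cv2.COLOR_BGR2HSV)
g=im.astype(int)
def edges(v,u0,u1):
    x=np.abs(np.diff(cv2.GaussianBlur(hsv[v-1:v+2,u0:u1,1].astype(np.float32).mean(0,keepdims=True),(3,1),0)[0]));o=[]
    for k in range(1,len(x)-1):
        if x[k]>18 and x[k]>=x[k-1] and x[k]>x[k+1]:
            o.append(round(u0+k+.5+ (x[k-1]-x[k+1])/(2*(x[k-1]-2*x[k]+x[k+1])),1))
    return o
s=env.state()
print("pred tray (TCP) u",ext("scene",s["ee_pos"],.086,.1463),"v",ext("scene",s["ee_pos"],.086,.1463,1))
print("pred col foot",ext("scene",(.498,.053),.036,.024),"tube",ext("scene",(.498,.053),.020,.06))
print("pred lower",ext("scene",(.491,.0526),.102,.034))
for v in range(196,208,2): print(v,edges(v,190,270))
for v in range(219,236,2): print(v,edges(v,190,270))
# top camera rim ellipse (right part)
tp=cv2.imread("pics/top4.png");h2=cv2.cvtColor(tp,cv2.COLOR_BGR2HSV)
print("pred top u",ext("top",s["ee_pos"],.086,.1463),"v",ext("top",s["ee_pos"],.086,.1463,1))
m=((h2[...,1]>90)&(h2[...,0]<22)&(h2[...,2]>70)).astype(np.uint8); m[:180]=0;m[285:]=0;m[:,:215]=0;m[:,275:]=0
v,u=np.nonzero(m);print("obs top umax",u.max(),"v",v.min(),v.max())
E
python3 -c "
from h import *
im=cv2.imread('pics/scene4.png'); print(im[200,198:210].tolist()); print(im[226,216:250].tolist())"
```

```text
pred tray (TCP) u (np.float64(204.55), np.float64(253.15)) v (np.float64(188.18), np.float64(212.82))
pred col foot (np.float64(221.36), np.float64(241.03)) tube (np.float64(225.15), np.float64(236.19))
[[211, 218, 215], [212, 217, 214], [212, 217, 215], [212, 219, 216], [211, 218, 216], [216, 221, 217], [226, 228, 220], [167, 185, 204], [32, 102, 157], [29, 69, 104], [32, 58, 86], [33, 79, 118]]
[[46, 87, 128], [28, 70, 107], [32, 66, 99], [30, 73, 106], [39, 73, 107], [36, 76, 110], [34, 80, 110], [40, 104, 132], [30, 89, 116], [29, 86, 111], [32, 92, 119], [39, 98, 127], [40, 103, 130], [39, 103, 131], [37, 101, 129], [41, 103, 132], [35, 100, 128], [36, 98, 126], [38, 98, 122], [21, 85, 112], [39, 90, 112], [22, 79, 104], [26, 89, 115], [33, 90, 116], [32, 70, 102], [34, 70, 102], [32, 75, 105], [29, 70, 103], [34, 71, 102], [30, 66, 98], [44, 96, 140], [55, 118, 166], [58, 119, 167], [52, 114, 163]]Traceback (most recent call last):
  File "<stdin>", line 16, in <module>
  File "<stdin>", line 4, in ext
  File "h.py", line 8, in w2px
    i=imaging.camera_info(n); K=np.array(i["intrinsics"]);T=np.array(i["extrinsics"])
ValueError: time passes only in moves, steps and waits
```

```bash
sed -i 's/^import cv2, numpy as np/import cv2, numpy as np, functools\ncinfo=functools.cache(imaging.camera_info)/; s/i=imaging.camera_info(n)/i=cinfo(n)/' h.py
python3 - <<'E'
from h import *
t=np.linspace(0,2*np.pi,361)
def ext(n,c,r,z):
    p=np.array([w2px(n,(c[0]+r*np.cos(a),c[1]+r*np.sin(a),z)) for a in t]); return np.r_[p.min(0),p.max(0)].round(1)
c=env.state()["ee_pos"]
tp=cv2.imread("pics/top4.png");h2=cv2.cvtColor(tp,cv2.COLOR_BGR2HSV)
print("pred top u0v0u1v1",ext("top",c,.086,.1463))
m=((h2[...,1]>90)&(h2[...,0]<22)&(h2[...,2]>70)).astype(np.uint8); m[:180]=0;m[285:]=0;m[:,:215]=0;m[:,275:]=0
v,u=np.nonzero(m);print("obs umax",u.max(),"v",v.min(),v.max())
# initial pic: same measure on lower tray & small tray for calibration of the method
i0=cv2.cvtColor(cv2.imread("pics/top0.png"),cv2.COLOR_BGR2HSV)
for nm,(a,b,d,e),cc,r,z in(("low",(184,190,272,280),(.4912,.0526),.102,.034),("small",(100,210,182,284),(.4501,.2864),.086,.029)):
    k=(i0[...,1]>90)[b:e,a:d];v,u=np.nonzero(k);print(nm,"obs",u.min()+a,v.min()+b,u.max()+a,v.max()+b,"pred",ext("top",cc,r,z))
print("col head scene pred",ext("scene",(.498,.053),.0175,.087),"top",ext("top",(.498,.053),.0175,.087),"foot top",ext("top",(.498,.053),.036,.026),"scene",ext("scene",(.498,.053),.036,.024))
E
```

```text
pred top u0v0u1v1 [187.2 201.4 254.7 268.9]
obs umax 263 v 202 273
low obs 191 202 263 273 pred [190.4 200.9 263.9 274.5]
small obs 113 224 174 283 pred [112.3 223.2 174.4 285.3]
col head scene pred [225.4 212.  235.1 217.2] top [218.3 228.6 231.4 241.7] foot top [214.4 222.2 240.2 248. ] scene [221.4 223.7 241.  234.6]
```

```bash
python3 -m jog '[0,2.5,10,0,0,0,0.3,0,0,10,0,0,0,0.3,0,0,6,0,0,0,0.3,0,0,0,0,0,0,0.3]'
python3 -m jog '[0,0,3,0,0,0,0.3,0,0,3,0,0,0,0.3,0,0,0,0,0,0,0.3]'
python3 -c "from h import *; to(.4975,.053,.0977)"
```

```text
time_s: 6.6
ee_pos: [0.4974, 0.0518, 0.1104]
tool_rot: [3.13, -0.262, -0.004]
force: [-0.5, -0.2, -2.5]
opening: 0.0383
grip_force: 40.0
time_s: 6.9
ee_pos: [0.4981, 0.0524, 0.1055]
tool_rot: [-3.13, 0.261, 0.001]
force: [0.4, 1.3, -2.1]
opening: 0.0388
grip_force: 40.0
t 6.9 pos [0.4981 0.0524 0.1055] yaw -9.5 tilt [-0.0003  0.0006] F [ 0.4  1.3 -2.1] grip 40.0 0.0388 shift mm [-0.7 -0.5  7.8]
```

```bash
python3 -m jog '[0,0,2,0,0,0,0.3,0,0,2,0,0,0,0.3,0,0,0,0,0,0,0.3]'
python3 -m jog '[0,0,1.5,0,0,0,0.3,0,0,1,0,0,0,0.3,0,0,0,0,0,0,0.3]'
python3 -c "from h import *; to(.4975,.053,.0977)"
```

```text
time_s: 7.2
ee_pos: [0.4981, 0.0527, 0.1019]
tool_rot: [-3.13, 0.26, -0.0]
force: [-1.8, 2.8, -2.4]
opening: 0.0386
grip_force: 40.0
time_s: 7.5
ee_pos: [0.4981, 0.0522, 0.0989]
tool_rot: [-3.13, 0.261, 0.001]
force: [-1.6, 3.1, 0.3]
opening: 0.0386
grip_force: 40.0
t 7.5 pos [0.4981 0.0522 0.0989] yaw -9.5 tilt [-0.0004  0.0004] F [-1.6  3.1  0.3] grip 40.0 0.0386 shift mm [-0.7 -0.7  1.2]
```

```bash
python3 -m jog '[-0.8,-1,0,0,0,0,0.3,0,0,0.8,0,0,0,0.3,0,0,0,0,0,0,0.3]'
python3 -m jog '[0,0,0.8,0,0,0,0.3,0,0,0,0,0,0,0.3]'
```

```text
time_s: 7.8
ee_pos: [0.4977, 0.0524, 0.0982]
tool_rot: [3.13, -0.263, 0.0]
force: [0.6, 2.3, -2.6]
opening: 0.0386
grip_force: 40.0
time_s: 8.0
ee_pos: [0.4977, 0.0525, 0.0976]
tool_rot: [3.13, -0.263, 0.0]
force: [-0.4, 0.5, -0.4]
opening: 0.0383
grip_force: 40.0
```

```bash
python3 -m jog '[0,0,0.7,0,0,0,0.3,0,0,0,0,0,0,0.3]'
python3 -m jog '[0,0,0,0,0,0,0.6,0,0,0,0,0,0,0.8,0,0,0,0,0,0,0.8,0,0,0,0,0,0,0.8,0,0,0,0,0,0,0.8]'
python3 -m jog '[0,0,-10,0,0,0,0.8,0,0,-30,0,0,0,1,0,0,-50,0,0,0,1,0,0,-40,0,0,0,1,0,0,0,0,0,0,1]'
python3 -c "from h import *; to(.4815,-.296,.23)"
```

```text
time_s: 8.2
ee_pos: [0.4978, 0.0524, 0.0974]
tool_rot: [3.13, -0.263, 0.001]
force: [-1.7, -0.0, 5.0]
opening: 0.0387
grip_force: 40.0
time_s: 8.7
ee_pos: [0.4976, 0.0528, 0.0968]
tool_rot: [3.13, -0.262, 0.0]
force: [0.3, 0.4, 0.6]
opening: 0.0705
grip_force: 0.0
time_s: 9.2
ee_pos: [0.5009, 0.0532, 0.2323]
tool_rot: [-3.128, 0.263, -0.017]
force: [1.0, -0.5, -0.1]
opening: 0.0881
grip_force: 0.0
t 9.2 pos [0.5009 0.0532 0.2323] yaw -9.6 tilt [0.0111 0.0018] F [ 1.  -0.5 -0.1] grip 0.0 0.0881 shift mm [ 39.1 347.6   1.4]
```

```bash
python3 -m jog '[5,45,0,0,0,0,1,5,45,0,0,0,0,1,5,45,0,0,0,0,1,5,45,0,0,0,0,1,0,0,0,0,0,0,1]' >/dev/null
python3 - <<'E'
from h import *
to(.4815,-.296,.23)
t=imaging.camera("top"); s=imaging.camera("scene")
cv2.imwrite("pics/top5.png",t[:,:,::-1]);cv2.imwrite("pics/scene5.png",s[:,:,::-1])
print("pred jar centre scene",w2px("scene",(.4815,-.296,.119)))
a=cv2.resize(t[190:280,185:275],(260,260),interpolation=cv2.INTER_CUBIC);b=cv2.resize(s[165:255,185:275],(260,260),interpolation=cv2.INTER_CUBIC)
c=cv2.resize(t[219:259,338:378],(260,260),interpolation=cv2.INTER_CUBIC)
u,v=w2px("scene",(.4815,-.296,.119)).astype(int)
d=cv2.resize(s[v-40:v+50,u-45:u+45],(260,260),interpolation=cv2.INTER_CUBIC)
cv2.imwrite("pics/c5.png",np.vstack([np.hstack([a,b]),np.hstack([c,d])])[:,:,::-1])
p=np.array([w2px("top",(.498+.086*np.cos(q),.053+.086*np.sin(q),.106)) for q in np.linspace(0,6.28,200)]);print(((p.min(0)-[185,190])*260/90),(p.max(0)-[185,190])*260/90)
E
```

```text
t 9.7 pos [ 0.4855 -0.1361  0.2268] yaw -10.3 tilt [-0.0011 -0.0046] F [ 0.6 -0.5 -0.7] grip 0.0 0.0885 shift mm [ 24.7 158.1  -2.5]
pred jar centre scene [298.88559    248.36826759]
[18.17256232 36.33541097] [207.12062161 225.40762818]
```

View pics/c5.png

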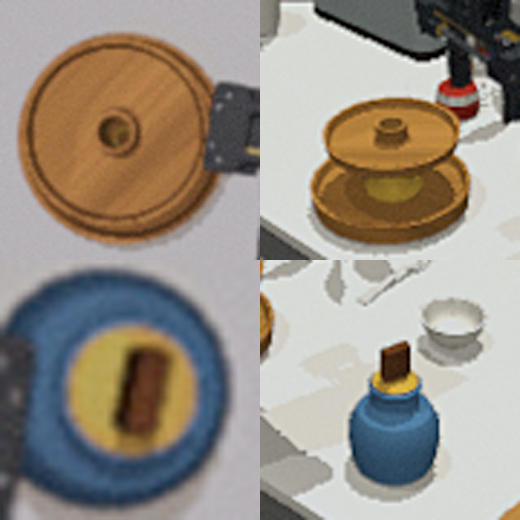

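The tray rests level and centred on the column. The rod's flange is at about (357.7,238.6), giving (.4817,-.297), and its grip's yaw is about -10°, which matches the tool. I go for the grip.

```bash
python3 -m jog '[6,40,0,0,0,0,1,6,40,0,0,0,0,1,6,40,0,0,0,0,1,6,38,0,0,0,0,1,0,0,0,0,0,0,1]' >/dev/null
python3 -m jog '[0,0,20,0,0,0,1,0,0,0,0,0,0,1,0,0,0,0,0,0,1]' >/dev/null
python3 -c "from h import *; to(.4817,-.297,.124)"
```

```text
t 10.6 pos [ 0.4852 -0.2854  0.2067] yaw -9.4 tilt [-0.0009  0.0016] F [ 0.7 -0.5  0.8] grip 0.0 0.0881 shift mm [-1.5 12.1 82.7]
```

```bash
python3 -m jog '[-1.5,12,0,0,0,0,1,0,0,30,0,0,0,1,0,0,30,0,0,0,1,0,0,20,0,0,0,1,0,0,2,0,0,0,1]' >/dev/null
python3 -m jog '[0,0,0,0,0,0,0.6,0,0,0,0,0,0,0.4]' 20
python3 -c "from h import *; to(.4817,-.297,.124)"
```

```text
time_s: 11.3
ee_pos: [0.4822, -0.3, 0.1263]
tool_rot: [3.129, -0.262, 0.004]
force: [-0.2, 0.7, 0.7]
opening: 0.0742
grip_force: 0.0
t 11.3 pos [ 0.4822 -0.3     0.1263] yaw -9.6 tilt [ 0.0023 -0.0014] F [-0.2  0.7  0.7] grip 0.0 0.0742 shift mm [-1.  -2.9  2.3]
```

```bash
python3 -m jog '[-1,-3,2,0,0,0,0.3,0,0,0,0,0,0,0.1,0,0,0,0,0,0,0.1,0,0,0,0,0,0,0.1,0,0,0,0,0,0,0.1]' 20
python3 -m jog '[0,0,0,0,0,0,0.1,0,0,0,0,0,0,0.1,0,0,0,0,0,0,0.1,0,0,0,0,0,0,0.1]' 
python3 -c "from h import *; to(.4817,-.297,.124)"
```

```text
time_s: 11.8
ee_pos: [0.4809, -0.2963, 0.123]
tool_rot: [3.13, -0.262, 0.0]
force: [0.4, -0.3, -0.5]
opening: 0.0344
grip_force: 0.0
time_s: 12.2
ee_pos: [0.4808, -0.2964, 0.1229]
tool_rot: [3.13, -0.262, 0.0]
force: [-0.8, -0.9, -1.5]
opening: 0.014
grip_force: 20.0
t 12.2 pos [ 0.4808 -0.2964  0.1229] yaw -9.6 tilt [ 0.0001 -0.0003] F [-0.8 -0.9 -1.5] grip 20.0 0.014 shift mm [ 1.   0.5 -1.1]
```

```bash
python3 -m jog '[0,0,0,0,0,0,0.1,0,0,-3,0,0,0,0.1,0,0,-12,0,0,0,0.1,0,0,-30,0,0,0,0.1,0,0,-35,0,0,0,0.1]' 45
python3 -m jog '[0,0,-35,0,0,0,0.1,0,0,-25,0,0,0,0.1,0,0,-5,0,0,0,0.1,0,0,0,0,0,0,0.1]' 
python3 -c "from h import *; to(.494,.053,.265)"
```

```text
time_s: 12.7
ee_pos: [0.48, -0.2956, 0.2036]
tool_rot: [-3.13, 0.262, 0.004]
force: [1.2, 0.7, -1.8]
opening: 0.0142
grip_force: 45.0
time_s: 13.1
ee_pos: [0.4809, -0.2962, 0.2686]
tool_rot: [3.13, -0.262, 0.002]
force: [0.1, 0.0, -1.4]
opening: 0.0134
grip_force: 45.0
t 13.1 pos [ 0.4809 -0.2962  0.2686] yaw -9.6 tilt [ 0.0014 -0.0008] F [ 0.1  0.  -1.4] grip 45.0 0.0134 shift mm [ -45.2 -346.5    3.4]
```

```bash
python3 -m jog '[-3,-20,0,0,0,0,0.1,-5,-40,0,0,0,0,0.1,-6,-45,0,0,0,0,0.1,-6,-45,0,0,0,0,0.1,-6,-45,0,0,0,0,0.1]' >/dev/null
python3 -m jog '[-6,-45,0,0,0,0,0.1,-6,-45,0,0,0,0,0.1,-5,-40,0,0,0,0,0.1,-2,-20,0,0,0,0,0.1,0,0,0,0,0,0,0.1]' >/dev/null
python3 -m jog '[0,0,0,0,0,0,0.1,0,0,0,0,0,0,0.1]' >/dev/null
python3 - <<'E'
from h import *
to(.494,.053,.265)
s=imaging.camera("scene");cv2.imwrite("pics/scene6.png",s[:,:,::-1])
c=env.state()["ee_pos"]
for n,d in(("flange c",-.0065),("tip",-.117)): print(n,(w2px("scene",(c[0],c[1],c[2]+d))-[180,130])*5)
print("collar top",(w2px("scene",(.498,.053,.118))-[180,130])*5)
cv2.imwrite("pics/c6.png",cv2.resize(s[130:250,180:290],(550,600),interpolation=cv2.INTER_CUBIC)[:,:,::-1])
E
```

```text
t 14.3 pos [0.4932 0.0494 0.2671] yaw -9.7 tilt [-0.0019 -0.0016] F [ 0.8 -0.5 -1. ] grip 45.0 0.0136 shift mm [ 0.2 -3.7  2.1]
flange c [236.04508981 212.25974221]
tip [245.00780727 351.22499022]
collar top [249.00845238 386.06710262]
```

View pics/c6.png

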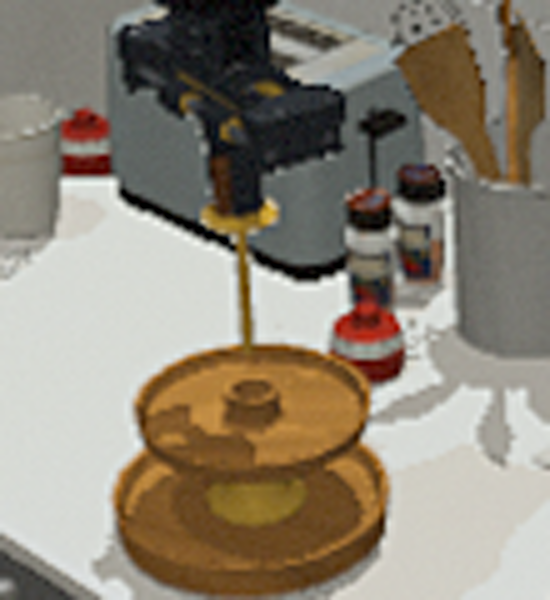

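The rod hangs straight under the tool, with its tip at (248,353), and the collar's bore is at (252,388); both are within 1 mm of prediction. I lower it through the bore, biased toward the lower tray's centre.

```bash
python3 -m jog '[0.5,-3.5,0,0,0,0,0.1,0,0,10,0,0,0,0.1,0,0,15,0,0,0,0.1,0,0,10,0,0,0,0.1,0,0,0,0,0,0,0.1]'
python3 -m jog '[0,0,20,0,0,0,0.1,0,0,20,0,0,0,0.1,0,0,20,0,0,0,0.1,0,0,15,0,0,0,0.1,0,0,8,0,0,0,0.1]'
python3 -m jog '[0,0,0,0,0,0,0.1,0,0,0,0,0,0,0.1]' >/dev/null
python3 -c "from h import *; to(.4915,.053,.139)"
```

```text
time_s: 14.85
ee_pos: [0.4938, 0.0545, 0.2313]
tool_rot: [3.13, -0.263, -0.005]
force: [1.1, -0.9, -1.2]
opening: 0.0137
grip_force: 45.0
time_s: 15.35
ee_pos: [0.4947, 0.0548, 0.149]
tool_rot: [3.13, -0.262, -0.002]
force: [-0.0, 0.7, -1.0]
opening: 0.0134
grip_force: 45.0
t 15.55 pos [0.4954 0.0549 0.1503] yaw -9.6 tilt [0.001  0.0001] F [-0.8 -0.1 -1.3] grip 45.0 0.0138 shift mm [-3.5  2.5 11.3]
```

```bash
python3 -m jog '[-3.5,2.5,5,0,0,0,0.1,0,0,4,0,0,0,0.1,0,0,0,0,0,0,0.1]'
python3 -m jog '[0,0,2,0,0,0,0.1,0,0,2,0,0,0,0.1,0,0,0,0,0,0,0.1]'
python3 -c "from h import *; to(.4912,.0526,.139)"
```

```text
time_s: 15.85
ee_pos: [0.4907, 0.0528, 0.1406]
tool_rot: [3.13, -0.263, -0.001]
force: [-0.1, 0.1, -0.7]
opening: 0.0133
grip_force: 45.0
time_s: 16.15
ee_pos: [0.491, 0.053, 0.1366]
tool_rot: [3.131, -0.262, -0.0]
force: [-0.8, -0.6, -0.7]
opening: 0.014
grip_force: 45.0
t 16.15 pos [0.491  0.053  0.1366] yaw -9.6 tilt [-0.0002 -0.0001] F [-0.8 -0.6 -0.7] grip 45.0 0.014 shift mm [ 0.3  0.4 -2.4]
```

No contact below floor height: the tip seems to be in the socket already.

```bash
python3 -m jog '[0,0,3,0,0,0,0.1,0,0,2,0,0,0,0.1,0,0,0,0,0,0,0.1]'
python3 -m jog '[0,0,2,0,0,0,0.1,0,0,1.5,0,0,0,0.1,0,0,0,0,0,0,0.1]'
```

```text
time_s: 16.45
ee_pos: [0.4909, 0.0529, 0.1315]
tool_rot: [3.13, -0.262, -0.001]
force: [-0.3, -0.8, -2.4]
opening: 0.0135
grip_force: 45.0
time_s: 16.75
ee_pos: [0.4909, 0.053, 0.1281]
tool_rot: [3.13, -0.262, -0.0]
force: [0.4, -0.1, -2.1]
opening: 0.014
grip_force: 45.0
```

```bash
python3 -m jog '[0,0,1,0,0,0,0.1,0,0,0.5,0,0,0,0.1,0,0,0,0,0,0,0.1]'
python3 -m jog '[0,0,0.5,0,0,0,0.1,0,0,0,0,0,0,0.1,0,0,0,0,0,0,0.1]'
```

```text
time_s: 17.05
ee_pos: [0.491, 0.053, 0.1268]
tool_rot: [3.131, -0.262, -0.0]
force: [-1.2, 0.3, -1.0]
opening: 0.0137
grip_force: 45.0
time_s: 17.35
ee_pos: [0.4911, 0.0529, 0.1266]
tool_rot: [3.131, -0.262, 0.001]
force: [-1.5, -0.2, 2.8]
opening: 0.0133
grip_force: 45.0
```

The flange has seated: vertical force rises at TCP .1266, where .127 was expected. Release and retreat.

```bash
python3 -m jog '[0,0,0,0,0,0,0.3,0,0,0,0,0,0,0.5,0,0,0,0,0,0,0.6,0,0,0,0,0,0,0.7]' 
python3 -m jog '[0,0,-10,0,0,0,0.7,0,0,-30,0,0,0,0.7,0,0,-40,0,0,0,0.7,0,0,-30,0,0,0,0.7,0,0,0,0,0,0,0.7]' 
python3 -m jog '[0,45,0,0,0,0,0.7,0,45,0,0,0,0,0.7,0,45,0,0,0,0,0.7,0,45,0,0,0,0,0.7,0,0,0,0,0,0,0.7]' >/dev/null
python3 - <<'E'
from h import *
t=imaging.camera("top"); s=imaging.camera("scene")
a=cv2.resize(t[190:280,185:275],(400,400),interpolation=cv2.INTER_CUBIC);b=cv2.resize(s[160:250,185:275],(400,400),interpolation=cv2.INTER_CUBIC)
cv2.imwrite("pics/c7.png",np.hstack([a,b])[:,:,::-1])
E
```

```text
time_s: 17.75
ee_pos: [0.491, 0.053, 0.1262]
tool_rot: [3.131, -0.262, -0.0]
force: [-0.4, -1.0, 0.9]
opening: 0.0434
grip_force: 0.0
time_s: 18.25
ee_pos: [0.4936, 0.0533, 0.2406]
tool_rot: [-3.128, 0.263, -0.014]
force: [0.0, 0.3, -0.8]
opening: 0.0616
grip_force: 0.0
```

View pics/c7.png

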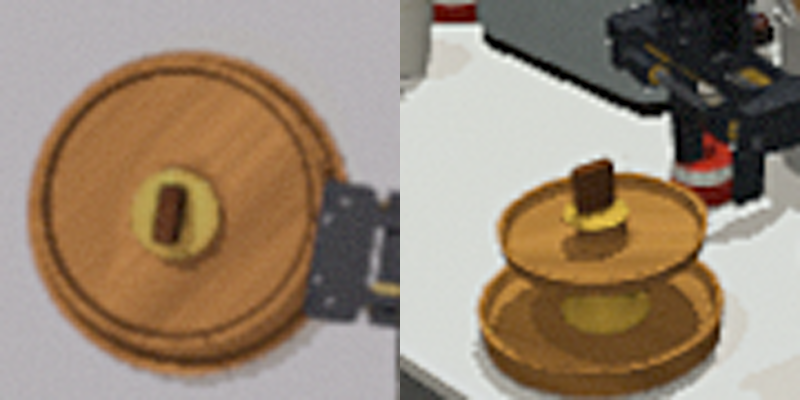

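The rod stands upright with its flange (597,215) on the collar, the tray is level, and the gripper is clear. Handing in.

```bash
python3 -c "
from station import job_done
print(job_done())"
```

```text
the job is handed in; nothing more can be done
None
```

The fruit stand is back together and handed in: the small tray sits level on the column, the rod is in the hidden socket with its flange on the collar, and the robot touches nothing; no verdict came back when I handed in.

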